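# Unload the ornament press under its stop button

### The arm

A 6-joint arm with a two-finger parallel gripper is mounted at the origin on the work surface. World frame = base frame: x ahead of the robot, y to its left, z up, the work surface at z = 0. Lengths are in m, angles in degrees, forces in N, time in s.
With the tool pointing down it reaches from about 0.325 to 0.9 m from the base axis. Payload 6.1 kg.
Tool frame: the origin (TCP) lies on the front face of the gripper's body, between the roots of the fingers; the fingertips stand 73 mm ahead of it and the grasp point (between the pads) lies 54 mm ahead of it; z points along the fingers, y is the line along which they close (so a half turn about z gives the same grasp; the last joint's range is limited). The gripper opens to 85 mm and grips with 20 to 120 N. Pads are 22 mm wide; open, the fingers measure 114 mm over their backs; the gripper's body (76 mm by 85 mm) begins 54 mm behind the grasp point. The pads swing forward as they close: fully open they stand 13 mm farther back than shut.
Start: joints at [57.748, 12.628, 87.462, -0, 79.91, -7.225], TCP at [0.264, 0.566, 0.304] pointing down, gripper open.
Joint ranges: [-170.65, 170.65], [-52.31, 119.04], [5.05, 147.46], [-71.25, 251.25], [11.57, 151.72], [-153.62, 153.62]. Speed limits (degrees/s): [147.25, 147.25, 172.46, 180, 180, 180].

### API

Orientations are given as [roll, pitch, yaw] about the fixed x, y, z axes, in that order (R = Rz(yaw) Ry(pitch) Rx(roll)).
In Python, from bench import observe, snapshot, get_calibration, close_job gives the robot as it stands. The module is installed in compiled form; this text tells all that it offers.
- The arm moves only by the shell command python3 -m crank 'ROWS' [FORCE]. ROWS is JSON, a list of rows, each a list of 7 numbers: the shift along the tool's x, y, z in cm, then the turn, a rotation vector about the tool's x, y, z in rad, then the gripper command: -1 is shut, 1 is fully open, values between are in proportion. In form: [[x, y, z, ax, ay, az, hand], ...]. A call has 1 to 12 rows; each row is the pose to reach, as a shift and turn from the pose commanded when the call began, along the tool's axes at that moment; what a row does not reach only later rows make up. A row lasts 1/8 s, in which the tool goes at most 62.5 mm and 10.7 degrees, less where a joint would pass 70% of its speed; a pose out of reach is approached as far as the arm can. A call with a gripper value outside its range is refused whole. The fingers move at their own pace and stop on an object; FORCE is the grip in N (left out, the last holds). Time passes only in rows, so rows that repeat a pose let the fingers close. It gives the time, the measured TCP pose, the force, the opening and the grip force at its end, in the units of the state.
- observe(): the state, without advancing time (a new reading comes with each control period).
- snapshot(name): name is "scene" or "top"; returns the picture (420x560x3 uint8, red, green, blue); there is no depth.
- get_calibration(name): a dict with "K" (3x3 intrinsics, pixels), "R" (3x3) and "t" (3): a world point X has camera coordinates R X + t. Camera axes: x right, y down, z forward; pixel columns grow to the right and rows downward; lengths in m; the calibration is good to about 2 mm. A picture is of the moment at which its call begins. get_calibration takes no time and is no camera call.
- close_job(): hands the job in; it is judged then, once.
The state is a dict: "time": time; "qpos": joint angles; "dq": joint speeds; "joint_torque": joint torques, N m; "tool_pos": TCP position; "orientation": TCP orientation; "wrist_force": force on the tool from outside, world axes, zero at the start; "ft_torque": the same for the moment, N m; "finger_gap": finger opening in m; "grip_force": force on a finger pad.
Only numpy, scipy, OpenCV 4.12 (cv2) and the standard library are available. Lean on these libraries where they do the work, as an engineer would, in place of code of your own. Each camera call takes 0.05 s, during which the arm holds its last target. There are 200 camera calls.

### The job

Unload the open press the safe way: push the red mushroom stop on the control station down until it stays in, then lift the moulded drawer pull out of the press die and lay it gently, without dropping it, flat, rib up and lengthways in the empty compartment of the blue-edged box. Once it lies there, turn the mushroom clockwise so that it springs out again. Do not press the green start button, and leave the raised platen, the finished pull and the tools on the bench where they are.

Things in the scene. Friction and masses are not known exactly. Their poses are not given: they have to be found in the camera images.
- station: Push-button station screwed to the bench: grey box 80 mm (its x) x 184 mm (its y), top panel 58 mm above the bench; origin at the centre of its underside, z up. In a row along its y: red mushroom stop (axis at x 0, y -56 mm), green start button (y +4; black housing 19 mm in radius, 11 mm high on the panel; button 11 mm in radius, top 16 mm above it), amber lamp (y +58, 18 mm high).
- stop_top (a point): Centre of the flat top of the red mushroom head: 40 mm in diameter, 20 mm high, straight ribbed side from 3 to 13 mm above its underside, white arrows on top. Out, its top is 38 mm above the panel (96 mm above the bench); latched in, 31 mm above the panel, its underside 11 mm. Under it a bezel 15 mm in radius, 7 mm high. Moves and turns with the head.
- stop_press (a joint): Travel of the stop in m, downward: 0 = out, 0.007 = latched in, 0.0095 = end stop. Pushed beyond 0.007 and let go it stays at 0.007. A spring pushes it out: it begins to move at 3 N and needs 7 to 8 N to pass the latch.
- stop_turn (a joint): Turn of the mushroom head in rad, clockwise seen from above: 0 = home, 0.9 = end stop; it does not turn the other way. When it is latched in, a turn beyond about 0.5 (0.1 N m) frees it, and the spring pushes it out once the fingers let go; it then turns home by itself.
- start (a joint): Travel of the green start button in m: 0 = out, 0.005 = fully pressed. Not to be pressed.
- pull_center (a point): Centre of the reddish moulded wooden drawer pull in the die, 15 mm above its underside: back plate 52 mm (its x) x 90 mm (its y) x 10 mm with a raised grip rib on it, 18 mm wide (x), 58 mm long (y), 20 mm high (30 mm in all). z points out of the rib side. About 65 g. It lies rib up, its long side along the press's y.
- die_floor (a point): Centre of the die cavity's floor, axes of the press (z up), 80 mm above the bench. The cavity is 55 mm (x) x 93 mm (y), 10 mm deep, in a block 112 x 128 mm; the back plate fills it flush and the rib stands 20 mm above the block. The green press base reaches 110 mm either way in x, 100 mm to -y, 190 mm to +y. The hinge of the raised platen is 132 mm to +y, 37 mm up; its lugs reach 54 mm up.
- platen_edge (a point): Middle of the top edge of the raised upper platen, a plate 150 mm wide (along the press's x) that stands up 197 mm from the hinge; a die on it stands out 26 mm from the hinge plane towards the pull, and a handle bar reaches 39 mm above this edge. To be left as it stands.
- platen (a joint): Lean of the raised platen in rad: 0 = upright, 0.3 = leaning back, away from the die. A stiff hinge holds it.
- bay (a point): Middle of the empty compartment's floor in the blue-edged box, 5 mm above the bench, axes of the box (z up). Inside it measures 132 mm (its x, lengthways) x 102 mm (its y); walls 6 mm thick, rim 32 mm above the bench. The box (144 x 222 mm) is fixed; its other compartment, with a finished pull, is 108 mm to +y. Lengthways: the pull's long side along the box's x, either way round.
- finished_center (a point): Centre of the finished pull, 15 mm above its underside, same shape, lying loose in the other compartment. To be left there.
- mallet_center (a point): Half-way up a dark wooden carver's mallet standing on its head: 88 mm in diameter, 225 mm high, loose.
- canister_center (a point): Half-way up a blue canister with a yellow cap: 72 mm in diameter, 179 mm high, loose.
- gouge_center (a point): Middle of a carving gouge lying loose on the bench, 10 mm above it: 260 mm long (its x), wooden handle towards -x, up to 29 mm thick.
Mind the look-alikes: they are no part of the job. Several things look just like the station: the one meant starts nearest to the robot's base.

How it is judged (in metres and radians):
On the way, in this order (a step that is already met when the one before it is completed fails the run):
1. the mushroom stop is pushed in and stays in untouched, the pull still in the die (value of joint stop_press above 0.005 m and contact force between each of the fingers, the arm and station below 0.3 N and distance of pull_center from where it was at the start of the episode below 0.008 m), for 0.2 s.
2. the pull is lifted clear of the die, the stop still in (value of joint stop_press above 0.005 m and z of pull_center in the frame of die_floor above 0.04 m), for 0.1 s.
3. the pull lies released in the empty compartment, flat, rib up and lengthways, the stop still in (value of joint stop_press above 0.005 m and x of pull_center in the frame of bay between -0.03 and 0.03 m and y of pull_center in the frame of bay between -0.03 and 0.03 m and z of pull_center in the frame of bay below 0.021 m and angle between pull_center's own z axis and vertical below 0.12 rad and angle between the y axis of pull_center and the x axis of bay, either way round below 0.35 rad and linear speed of pull below 0.02 m/s and contact force between the fingers and pull below 0.2 N), for 0.2 s.
At the end, for the whole second after the job is handed in: The stop has sprung right out (within 2 mm); the pull lies released and at rest on the floor of the empty compartment, within 30 mm of its middle, rib up (within 7 deg), lengthways (within 20 deg) (value of joint stop_press below 0.002 m and x of pull_center in the frame of bay between -0.03 and 0.03 m and y of pull_center in the frame of bay between -0.03 and 0.03 m and z of pull_center in the frame of bay below 0.021 m and angle between pull_center's own z axis and vertical below 0.12 rad and angle between the y axis of pull_center and the x axis of bay, either way round below 0.35 rad and linear speed of pull below 0.02 m/s and contact force between the fingers and pull below 0.2 N); the robot touches nothing.
It fails at once if the pull is out of the die and not yet laid in its compartment while the stop is out (value of joint stop_press below 0.004 m and distance of pull_center from where it was at the start of the episode above 0.02 m and distance between pull_center and bay above 0.05 m).
It fails at once if the green start button is pressed (value of joint start above 0.003 m).
It fails at once if the pull is dropped into the box (horizontal distance between pull_center and bay below 0.09 m and z of pull_center in the frame of bay below 0.06 m and linear speed of pull above 0.6 m/s).
It fails at once if the raised platen is swung out of its place (distance of platen_edge from where it was at the start of the episode above 0.02 m).
It fails at once if the finished pull, the mallet, the canister or the gouge is shifted by more than 25 mm or knocked over (distance of any of finished_center, mallet_center, canister_center, gouge_center from where it was at the start of the episode above 0.025 m).
It also fails if it takes over 72 s, if anything falls off the work surface, if the arm or the gripper's body presses on something with over 40 N, if the wrist force passes 120 N, or if a joint passes its speed limit or range.

## Working session

There is one attempt and no reset: what is moved stays moved. The work goes in short steps, Python scripts to look and compute and a shell command to move; the robot and the scene stay as the last step left them, time stands still between calls to the robot, and variables do not carry over. Pictures are saved under pics/ and viewed, at most 12 in all, crops included, and the job is handed in when it is done.

```bash
mkdir -p pics
cat > h.py <<'E'
import numpy as np, cv2
from bench import observe, snapshot, get_calibration
def shot(cam,name):
    im=snapshot(cam); cv2.imwrite('pics/'+name,im[:,:,::-1]); return im
def ray(cam,u,v):
    c=get_calibration(cam);K,R,t=[np.array(c[k]) for k in('K','R','t')]
    return -R.T@t, R.T@np.linalg.inv(K)@np.array([u,v,1.])
def onz(cam,u,v,z):
    o,d=ray(cam,u,v); return o+d*(z-o[2])/d[2]
def proj(cam,X):
    c=get_calibration(cam);K,R,t=[np.array(c[k]) for k in('K','R','t')]
    p=K@(R@np.array(X)+t); return p[:2]/p[2]
E
python3 - <<'E'
from h import *
for c in('top','scene'):
    shot(c,c+'0.png'); print(c,ray(c,280,210))
print(observe())
E
```

```text
top (array([ 0.27899503, -0.13252727,  1.78716542]), array([ 0.16309196,  0.02264087, -0.98646241]))
scene (array([1.22745285, 0.10899374, 1.46978862]), array([-0.46859738, -0.13189086, -0.87364811]))
{'time': 0.1, 'qpos': array([ 5.77479523e+01,  1.26717750e+01,  8.75196399e+01, -2.76505692e-04,
        7.99131406e+01, -7.22199529e+00]), 'dq': array([ 0.09696502, -0.14281276, -0.23685756,  0.00626801, -0.09514724,
        0.01298499]), 'joint_torque': array([-2.03650247e-04, -4.98243105e+01, -3.90546763e+01, -2.89509489e-04,
        5.70666030e-03, -6.40898816e-05]), 'tool_pos': array([0.26417516, 0.5659458 , 0.3028932 ]), 'orientation': array([-1.79896240e+02, -1.28741153e-02,  1.54969985e+02]), 'wrist_force': array([ 0.12836259, -0.7428367 , -0.17097717]), 'ft_torque': array([-0.06742453,  0.01994111,  0.0227697 ]), 'grip_force': 0.0, 'finger_gap': 0.0853915621310078}
```

View pics/top0.png

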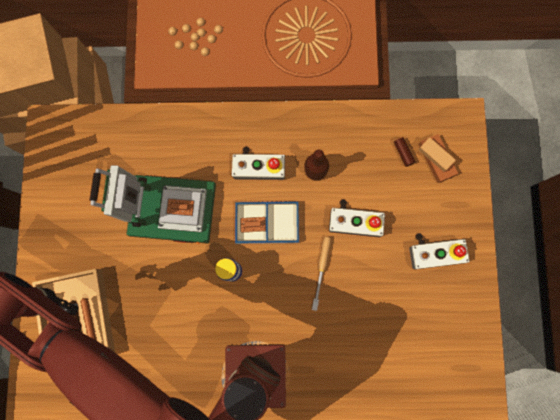

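View pics/scene0.png

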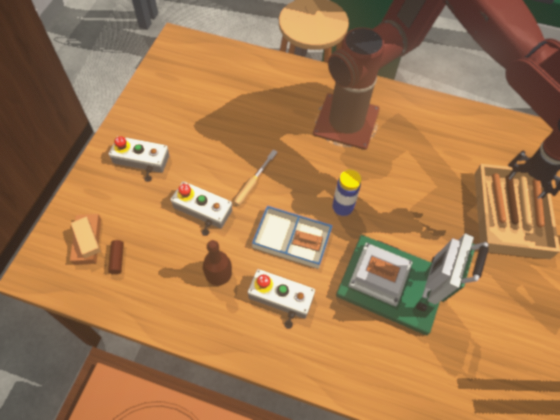

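Top view: three stations; the middle one (mushroom ~(376,222)) is nearest the base at (255,375). The pull is at (181,208) in the die, the empty bay at (284,222), the finished pull at (253,224), the canister at (228,269), the mallet at (317,165) and the gouge from (326,240) to (316,308). The scene view agrees: mushroom (185,189), pull (383,268), bay (275,230).

Run:
```python
from h import *
def comps(cam,win,f,z,lab,amin=6):
    im=cv2.imread(f'pics/{cam}0.png'); u0,v0,u1,v1=win
    hsv=cv2.cvtColor(im,cv2.COLOR_BGR2HSV)
    m=f(hsv.astype(int)).astype(np.uint8); k=np.zeros_like(m); k[v0:v1,u0:u1]=m[v0:v1,u0:u1]
    n,l,s,c=cv2.connectedComponentsWithStats(k)
    for i in range(1,n):
        if s[i,4]<amin: continue
        pts=np.argwhere(l==i)[:,::-1].astype(np.float32)
        W=np.array([onz(cam,u,v,z)[:2] for u,v in pts],np.float32)
        (cx,cy),(w,h),a=cv2.minAreaRect(W)
        print(lab,cam,s[i].tolist(),c[i].round(1),'mean',W.mean(0).round(4),'rect',round(cx,4),round(cy,4),round(w,3),round(h,3),round(a,1))
red=lambda h:((h[...,0]<6)|(h[...,0]>172))&(h[...,1]>170)&(h[...,2]>120)
grn=lambda h:(h[...,0]>45)&(h[...,0]<85)&(h[...,1]>110)
blu=lambda h:(h[...,0]>95)&(h[...,0]<125)&(h[...,1]>70)
wht=lambda h:(h[...,1]<60)&(h[...,2]>150)
brn=lambda h:((h[...,0]<16)|(h[...,0]>172))&(h[...,1]>90)
comps('top',(360,205,390,240),red,.096,'stop'); comps('scene',(172,178,200,200),red,.096,'stop')
comps('top',(345,205,370,240),grn,.074,'start'); comps('scene',(190,185,215,210),grn,.074,'start')
comps('top',(325,200,390,245),wht,.058,'panel',100);comps('scene',(160,170,240,235),wht,.058,'panel',100)
comps('top',(228,195,305,250),blu,.032,'box',60);comps('scene',(245,200,340,275),blu,.032,'box',60)
comps('top',(165,195,200,225),brn,.095,'pull',20);comps('scene',(360,250,410,290),brn,.095,'pull',20)
comps('top',(120,170,222,250),grn,.04,'base',200)
comps('top',(210,255,250,285),lambda h:(h[...,0]>22)&(h[...,0]<35)&(h[...,1]>150),.179,'cap')
a=cv2.imread('pics/top0.png');b=cv2.imread('pics/scene0.png')
r=lambda i,x:cv2.resize(i,(400,300),interpolation=cv2.INTER_CUBIC)
T=[a[160:250,90:210],a[195:270,310:410],b[230:335,335:475],b[150:225,160:260]]
cv2.imwrite('pics/z.png',np.vstack([np.hstack([r(T[0],0),r(T[1],0)]),np.hstack([r(T[2],0),r(T[3],0)])]))
```

```text
stop top [370, 217, 10, 10, 62] [374.3 222. ] mean [ 0.5131 -0.4118] rect 0.5148 -0.4126 0.03 0.031 87.8
stop scene [179, 188, 11, 7, 39] [184.  191.2] mean [ 0.5261 -0.4078] rect 0.5254 -0.4088 0.022 0.032 19.2
start top [353, 217, 7, 8, 38] [356.3 220.4] mean [ 0.5224 -0.3541] rect 0.5225 -0.3538 0.021 0.022 25.8
start scene [199, 196, 6, 6, 24] [201.2 198.5] mean [ 0.5217 -0.3532] rect 0.522 -0.3535 0.018 0.016 79.9
panel top [330, 209, 54, 27, 814] [352.2 221.5] mean [ 0.5212 -0.3419] rect 0.5209 -0.3571 0.184 0.079 83.5
panel scene [171, 185, 60, 38, 896] [206.1 204.7] mean [ 0.5297 -0.3352] rect 0.5236 -0.3538 0.187 0.083 83.5
box top [235, 202, 64, 41, 297] [264.4 222.8] mean [ 0.5245 -0.037 ] rect 0.5276 -0.0448 0.22 0.142 89.2
pull top [167, 199, 27, 17, 391] [179.9 206.7] mean [0.575  0.2477] rect 0.5746 0.248 0.089 0.052 85.1Traceback (most recent call last):
  File "<stdin>", line 22, in <module>
  File "<stdin>", line 10, in comps
  File "h.py", line 9, in onz
    o,d=ray(cam,u,v); return o+d*(z-o[2])/d[2]
        ~~~^^^^^^^^^
  File "h.py", line 6, in ray
    c=get_calibration(cam);K,R,t=[np.array(c[k]) for k in('K','R','t')]
ValueError: time passes only in moves, steps and waits
```

```bash
cat > h.py <<'E'
import numpy as np, cv2, os, pickle
from bench import observe, snapshot, get_calibration
def shot(cam,name):
    im=snapshot(cam); cv2.imwrite('pics/'+name,im[:,:,::-1]); return im
if not os.path.exists('cal.pkl'):
    snapshot('top'); pickle.dump({c:get_calibration(c) for c in('top','scene')},open('cal.pkl','wb'))
C={c:[np.array(v[k]) for k in('K','R','t')] for c,v in pickle.load(open('cal.pkl','rb')).items()}
def onz(cam,uv,z):
    "pixels (n,2) -> world points at height z"
    K,R,t=C[cam]; o=-R.T@t
    d=np.c_[np.atleast_2d(uv),np.ones(len(np.atleast_2d(uv)))]@np.linalg.inv(K).T@R
    return o+d*((z-o[2])/d[:,2])[:,None]
def proj(cam,X):
    K,R,t=C[cam]; p=K@(R@np.array(X)+t); return p[:2]/p[2]
def comps(cam,im,win,f,z,lab,amin=6):
    u0,v0,u1,v1=win
    m=f(cv2.cvtColor(im,cv2.COLOR_BGR2HSV).astype(int)).astype(np.uint8); k=np.zeros_like(m); k[v0:v1,u0:u1]=m[v0:v1,u0:u1]
    n,l,s,c=cv2.connectedComponentsWithStats(k)
    for i in range(1,n):
        if s[i,4]<amin: continue
        W=onz(cam,np.argwhere(l==i)[:,::-1],z)[:,:2].astype(np.float32)
        (cx,cy),(w,h),a=cv2.minAreaRect(W)
        print(lab,cam,s[i].tolist(),'mean',W.mean(0).round(4),'rect',round(cx,4),round(cy,4),round(w,3),round(h,3),round(a,1))
red=lambda h:((h[...,0]<6)|(h[...,0]>172))&(h[...,1]>170)&(h[...,2]>120)
grn=lambda h:(h[...,0]>45)&(h[...,0]<85)&(h[...,1]>110)
blu=lambda h:(h[...,0]>95)&(h[...,0]<125)&(h[...,1]>70)
brn=lambda h:((h[...,0]<16)|(h[...,0]>172))&(h[...,1]>90)
yel=lambda h:(h[...,0]>22)&(h[...,0]<35)&(h[...,1]>150)
gry=lambda h:(h[...,1]<50)&(h[...,2]>110)
E
python3 - <<'E'
from h import *
a=cv2.imread('pics/top0.png');b=cv2.imread('pics/scene0.png')
comps('scene',b,(245,200,340,275),blu,.032,'box',60)
comps('top',a,(165,195,200,225),brn,.09,'pull',20);comps('scene',b,(360,250,410,290),brn,.09,'pull',20)
comps('top',a,(160,185,212,232),gry,.09,'block',100)
comps('top',a,(120,170,222,250),grn,.04,'base',200)
comps('top',a,(210,255,250,285),yel,.179,'cap');comps('scene',b,(330,165,365,195),yel,.179,'cap')
r=lambda i:cv2.resize(i,(400,300),interpolation=cv2.INTER_CUBIC)
T=[a[160:250,90:210],a[195:270,310:410],b[230:335,335:475],b[150:225,160:260]]
cv2.imwrite('pics/z.png',np.vstack([np.hstack([r(T[0]),r(T[1])]),np.hstack([r(T[2]),r(T[3])])]))
E
```

```text
pull top [167, 199, 27, 17, 391] mean [0.5758 0.2488] rect 0.5755 0.2492 0.089 0.053 85.1
pull scene [367, 257, 32, 25, 467] mean [0.5757 0.249 ] rect 0.5753 0.2488 0.087 0.051 84.4
block top [160, 186, 45, 46, 1247] mean [0.5638 0.2397] rect 0.5691 0.241 0.145 0.148 84.5
base top [141, 189, 20, 31, 428] mean [0.5991 0.3652] rect 0.5971 0.3638 0.063 0.108 84.0
base top [128, 223, 82, 19, 765] mean [0.4917 0.3048] rect 0.4974 0.2992 0.284 0.05 83.9
cap top [216, 259, 20, 20, 291] mean [0.3608 0.0795] rect 0.3592 0.0794 0.06 0.06 0.6
cap scene [340, 170, 21, 20, 321] mean [0.3646 0.081 ] rect 0.3647 0.0803 0.067 0.062 6.1
```

View pics/z.png

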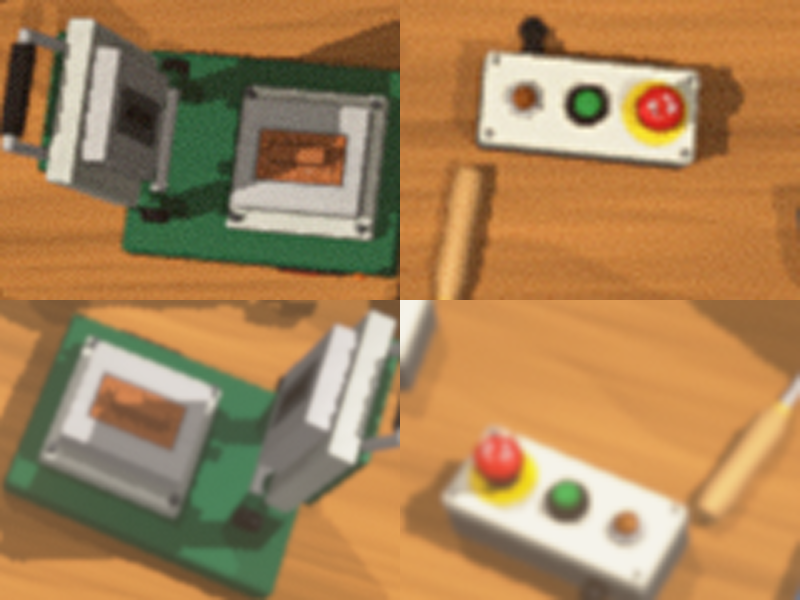

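Crops: the platen stands to the left (+y) of the die, and the pull lies in the die with its rib lengthways. On the middle station the order from left to right is lamp, green start, red stop. Estimates:

| Item | Position (m) | Angle |
|---|---|---|
| Stop | (0.515, -0.412) | station yaw -6.5° |
| Pull | (0.5755, 0.249) | press yaw -5.2° |
| Bay | (0.528, -0.099) | yaw about 0° |

Next I raise the arm and swing it over to the stop with the fingers shut.

```bash
cat >> h.py <<'E'
from scipy.spatial.transform import Rotation as Ro
def delta(p,yaw):
    "shift (cm) and turn (rad) in tool axes from the measured pose to TCP p, pointing down with yaw"
    s=observe(); R=Ro.from_euler('xyz',s['orientation'],degrees=True)
    print('t',round(s['time'],2),'at',s['tool_pos'].round(4),s['orientation'].round(2),'F',s['wrist_force'].round(2),'gap',round(s['finger_gap'],4))
    print('shift cm',(R.inv().apply(np.array(p)-s['tool_pos'])*100).round(2),'turn',(R.inv()*Ro.from_euler('xyz',[180,0,yaw],degrees=True)).as_rotvec().round(3))
E
python3 -m crank '[[0,0,-6,0,0,0,-1],[-64.1,-78,-6,0,0,0.75,-1],[-64.1,-78,-6,0,0,0.75,-1],[-64.1,-78,-6,0,0,0.75,-1],[-64.1,-78,-6,0,0,0.75,-1],[-64.1,-78,-6,0,0,0.75,-1],[-64.1,-78,-6,0,0,0.75,-1],[-64.1,-78,-6,0,0,0.75,-1],[-64.1,-78,-6,0,0,0.75,-1],[-64.1,-78,-6,0,0,0.75,-1],[-64.1,-78,-6,0,0,0.75,-1],[-64.1,-78,-6,0,0,0.75,-1]]'
python3 -c "
from h import *
delta([.515,-.412,.26],112)"
```

```text
time: 1.65
tool_pos: [0.4352, -0.1018, 0.364]
orientation: [180.0, 0.0, 112.0]
wrist_force: [1.1, 1.3, 0.2]
finger_gap: 0.0002
grip_force: 0.0
t 1.65 at [ 0.4352 -0.1018  0.364 ] [1.7996e+02 2.0000e-02 1.1197e+02] F [1.06 1.3  0.16] gap 0.0002
shift cm [-31.75  -4.22  10.4 ] turn [ 0.001  0.    -0.   ]
```

```bash
python3 -m crank '[[-31.7,-4.2,5,0,0,0,-1],[-31.7,-4.2,5,0,0,0,-1],[-31.7,-4.2,5,0,0,0,-1],[-31.7,-4.2,5,0,0,0,-1],[-31.7,-4.2,5,0,0,0,-1],[-31.7,-4.2,5,0,0,0,-1],[-31.7,-4.2,16,0,0,0,-1],[-31.7,-4.2,16,0,0,0,-1],[-31.7,-4.2,16,0,0,0,-1],[-31.7,-4.2,16,0,0,0,-1]]'
python3 - <<'E'
from h import *
delta([.515,-.412,.172],112)
a=shot('top','t1.png');b=shot('scene','s1.png')
r=lambda i:cv2.resize(i[:,:,::-1],(400,300),interpolation=cv2.INTER_CUBIC)
cv2.imwrite('pics/z1.png',np.hstack([r(a[180:270,320:440]),r(b[135:225,140:260])]))
s=observe();T=s['tool_pos'];print(proj('scene',T+[0,0,-.073]),proj('scene',[.515,-.412,.096]))
E
```

```text
time: 2.9
tool_pos: [0.5159, -0.4096, 0.2063]
orientation: [179.9, 0.1, 112.0]
wrist_force: [-0.5, 0.2, 0.9]
finger_gap: 0.0002
grip_force: 0.0
t 2.9 at [ 0.5159 -0.4096  0.2063] [1.7994e+02 1.4000e-01 1.1203e+02] F [-0.51  0.21  0.87] gap 0.0002
shift cm [-0.18 -0.18  3.43] turn [0.001 0.002 0.001]
[182.7898628  182.06436633] [184.20038822 188.05652017]
```

View pics/z1.png

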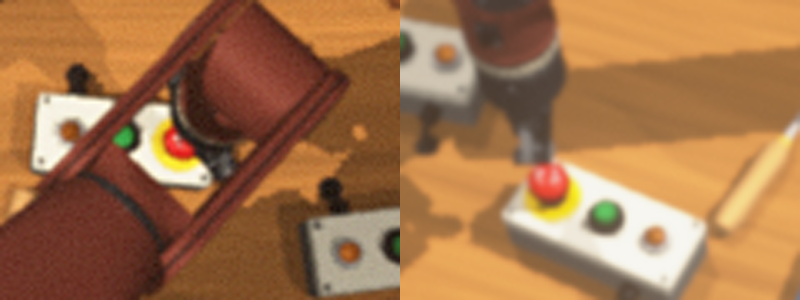

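The tips stand over the red head (scene about (181,182), head (184,190)), so I press now.

```bash
python3 -m crank '[[-0.1,-0.1,2.5,0,0,0,-1],[-0.1,-0.1,3.2,0,0,0,-1],[-0.1,-0.1,3.5,0,0,0,-1],[-0.1,-0.1,3.8,0,0,0,-1],[-0.1,-0.1,4.0,0,0,0,-1],[-0.1,-0.1,4.2,0,0,0,-1],[-0.1,-0.1,4.4,0,0,0,-1],[-0.1,-0.1,4.4,0,0,0,-1],[-0.1,-0.1,4.4,0,0,0,-1]]'
```

```text
time: 4.12
tool_pos: [0.5151, -0.4111, 0.1612]
orientation: [179.9, 0.1, 112.0]
wrist_force: [-0.4, 0.4, 5.4]
finger_gap: 0.0001
grip_force: 2.7
```

```bash
python3 -m crank '[[0,0,0.1,0,0,0,-1],[0,0,0.15,0,0,0,-1],[0,0,0.15,0,0,0,-1]]'; python3 -m crank '[[0,0,0.05,0,0,0,-1],[0,0,0.1,0,0,0,-1],[0,0,0.1,0,0,0,-1]]'
```

```text
time: 4.5
tool_pos: [0.5151, -0.4111, 0.1598]
orientation: [179.9, 0.1, 112.0]
wrist_force: [-0.4, 0.8, 5.4]
finger_gap: 0.0001
grip_force: 2.9
time: 4.88
tool_pos: [0.5151, -0.4111, 0.1591]
orientation: [179.9, 0.1, 112.0]
wrist_force: [-0.9, 1.4, 7.7]
finger_gap: 0.0002
grip_force: 3.7
```

```bash
python3 -m crank '[[0,0,0.08,0,0,0,-1],[0,0,0.08,0,0,0,-1]]'; python3 -m crank '[[0,0,0.08,0,0,0,-1],[0,0,0.08,0,0,0,-1]]'
```

```text
time: 5.12
tool_pos: [0.5152, -0.4112, 0.159]
orientation: [179.9, 0.1, 112.0]
wrist_force: [-2.6, 2.1, 10.9]
finger_gap: -0.0002
grip_force: 5.5
time: 5.38
tool_pos: [0.5153, -0.4113, 0.159]
orientation: [179.9, 0.2, 112.0]
wrist_force: [-3.7, 3.1, 12.9]
finger_gap: -0.0001
grip_force: 7.3
```

The end stop is reached (force climbing, no travel). I retreat and head over to the press.

```bash
python3 -m crank '[[0,0,-1,0,0,0,-1],[0,0,-4,0,0,0,-1],[0,0,-10,0,0,0,-1],[0,0,-17,0,0,0,-1],[0,0,-20,0,0,0,-1],[0,0,-20,0,0,0,-1]]'
python3 - <<'E'
from h import *
delta([.5755,.249,.30],84.8)
b=shot('scene','s2.png')[:,:,::-1]
comps('scene',b,(172,178,200,205),red,.089,'stop');
z=cv2.resize(b[160:220,160:240],(800,600),interpolation=cv2.INTER_CUBIC);cv2.imwrite('pics/z2.png',z)
E
```

```text
time: 6.12
tool_pos: [0.5156, -0.4116, 0.361]
orientation: [179.8, 0.4, 112.0]
wrist_force: [-0.3, -0.9, -0.2]
finger_gap: -0.0002
grip_force: 0.0
t 6.12 at [ 0.5156 -0.4116  0.361 ] [179.81   0.45 112.  ] F [-0.31 -0.89 -0.23] gap -0.0002
shift cm [59.05 30.29  5.73] turn [0.005 0.007 0.475]
stop scene [180, 189, 10, 7, 34] mean [ 0.5259 -0.4068] rect 0.5254 -0.4071 0.021 0.029 26.7
```

View pics/z2.png

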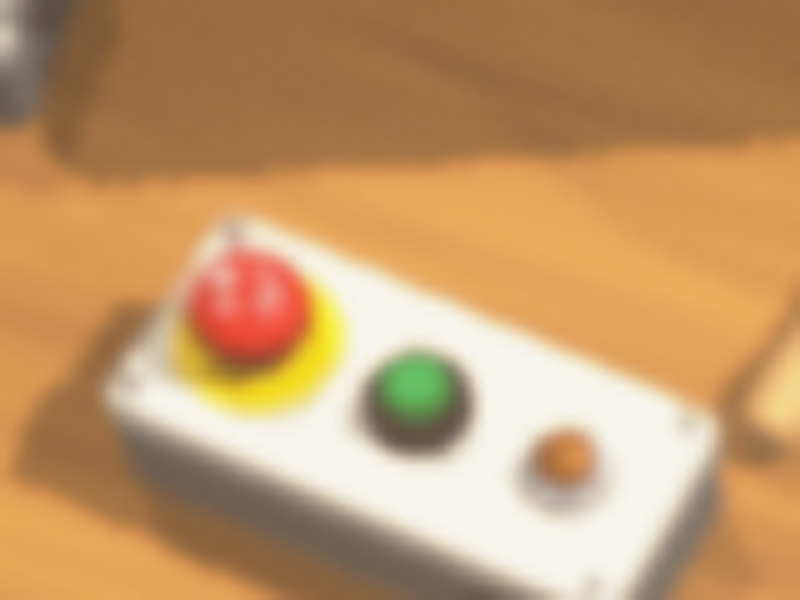

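The mushroom is at crop (250,305), sitting lower over its yellow disc. I compare its centroid with the start image and with the expected shift.

Run:
```python
from h import *
print('expected',proj('scene',[.515,-.412,.089])-proj('scene',[.515,-.412,.096]))
for f in('scene0.png','s1.png','s2.png'):
    im=cv2.imread('pics/'+f).astype(float)[176:206,172:200]
    m=((im[...,2]>1.9*im[...,1])&(im[...,2]>90)&(im[...,0]>.6*im[...,1]))
    v,u=np.nonzero(m); print(f,m.sum(),u.mean()+172,v.mean()+176,v.min()+176,v.max()+176)
```

```text
expected [0.3060495  1.14677162]
scene0.png 74 184.09459459459458 189.78378378378378 184 194
s1.png 79 184.1139240506329 189.86075949367088 184 195
s2.png 70 184.57142857142858 190.67142857142858 186 195
```

The shift of about (+0.5, +0.9) px matches latched in. Now over the pull.

```bash
python3 -m crank '[[59.05,30.3,0,0.005,0.007,0.475,0],[59.05,30.3,0,0.005,0.007,0.475,0],[59.05,30.3,0,0.005,0.007,0.475,0],[59.05,30.3,0,0.005,0.007,0.475,0],[59.05,30.3,0,0.005,0.007,0.475,0],[59.05,30.3,0,0.005,0.007,0.475,0],[59.05,30.3,0,0.005,0.007,0.475,0],[59.05,30.3,0,0.005,0.007,0.475,0],[59.05,30.3,0,0.005,0.007,0.475,0],[59.05,30.3,0,0.005,0.007,0.475,0],[59.05,30.3,0,0.005,0.007,0.475,0],[59.05,30.3,0,0.005,0.007,0.475,0]]' >/dev/null
python3 -m crank '[[0,0,6,0,0,0,0],[0,0,6,0,0,0,0],[0,0,6,0,0,0,0]]'
python3 -c "
from h import *
delta([.5755,.249,.21],84.8)"
```

```text
time: 8.05
tool_pos: [0.5741, 0.2499, 0.2963]
orientation: [-179.6, -0.3, 84.7]
wrist_force: [-0.1, 0.5, 1.1]
finger_gap: 0.0427
grip_force: 0.0
t 8.05 at [0.5741 0.2499 0.2963] [-179.6    -0.29   84.72] F [-0.09  0.48  1.07] gap 0.0427
shift cm [-0.12  0.21  8.63] turn [-0.007 -0.005 -0.001]
```

```bash
python3 -m crank '[[-0.1,0.15,5,-0.007,-0.005,0,0],[-0.1,0.15,8.6,-0.007,-0.005,0,0],[-0.1,0.15,8.6,-0.007,-0.005,0,0],[-0.1,0.15,8.6,-0.007,-0.005,0,0]]'
python3 - <<'E'
from h import *
delta([.5755,.249,.166],84.8)
a=shot('top','t3.png')[:,:,::-1];b=shot('scene','s3.png')[:,:,::-1]
r=lambda i:cv2.resize(i,(400,300),interpolation=cv2.INTER_CUBIC)
cv2.imwrite('pics/z3.png',np.hstack([r(a[160:250,130:250]),r(b[230:320,330:450])]))
E
```

```text
time: 8.55
tool_pos: [0.5764, 0.2503, 0.2131]
orientation: [179.7, -0.1, 84.8]
wrist_force: [-0.2, -0.5, 0.4]
finger_gap: 0.0429
grip_force: 0.0
t 8.55 at [0.5764 0.2503 0.2131] [ 1.7973e+02 -1.2000e-01  8.4760e+01] F [-0.18 -0.49  0.36] gap 0.0429
shift cm [-0.15 -0.1   4.71] turn [ 0.005 -0.002 -0.001]
```

View pics/z3.png

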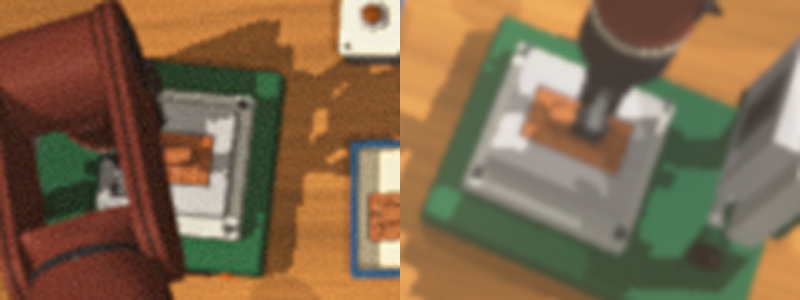

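The fingers straddle the rib at its middle (right crop (595,125)), well clear of the platen. I go down and grip.

```bash
python3 -m crank '[[-0.1,-0.1,2,0.005,0,0,0],[-0.1,-0.1,3.8,0.005,0,0,0],[-0.1,-0.1,4.8,0.005,0,0,0],[-0.1,-0.1,4.8,0.005,0,0,0],[-0.1,-0.1,4.8,0.005,0,0,0],[-0.1,-0.1,4.8,0.005,0,0,-1],[-0.1,-0.1,4.8,0.005,0,0,-1],[-0.1,-0.1,4.8,0.005,0,0,-1],[-0.1,-0.1,4.8,0.005,0,0,-1],[-0.1,-0.1,4.8,0.005,0,0,-1]]' 30
```

```text
time: 9.9
tool_pos: [0.5743, 0.2496, 0.163]
orientation: [-179.8, -0.1, 84.8]
wrist_force: [0.6, 0.4, 6.6]
finger_gap: 0.0172
grip_force: 32.7
```

```bash
python3 -m crank '[[0,0,-0.5,0,0,0,-1],[0,0,-1.5,0,0,0,-1],[0,0,-3,0,0,0,-1],[0,0,-6,0,0,0,-1],[0,0,-10,0,0,0,-1],[0,0,-10,0,0,0,-1],[0,0,-10,0,0,0,-1]]' 50
python3 - <<'E'
from h import *
delta([.528,-.099,.26],-.8)
a=shot('top','t4.png')[:,:,::-1];b=shot('scene','s4.png')[:,:,::-1]
comps('top',a,(228,195,305,250),blu,.032,'box',60)
r=lambda i:cv2.resize(i,(400,300),interpolation=cv2.INTER_CUBIC)
cv2.imwrite('pics/z4.png',np.hstack([r(b[190:280,240:360]),r(b[210:300,330:450])]))
E
```

```text
time: 10.78
tool_pos: [0.5738, 0.2492, 0.2618]
orientation: [-179.7, -0.0, 84.8]
wrist_force: [-0.7, -0.1, -0.9]
finger_gap: 0.0167
grip_force: 50.3
t 10.78 at [0.5738 0.2492 0.2618] [-1.7973e+02 -3.0000e-02  8.4790e+01] F [-0.72 -0.12 -0.92] gap 0.0167
shift cm [-35.09  -1.4    0.17] turn [-0.004  0.003  1.494]
box top [235, 202, 64, 41, 248] mean [ 0.5167 -0.0204] rect 0.5276 -0.0445 0.221 0.142 89.2
```

View pics/z4.png

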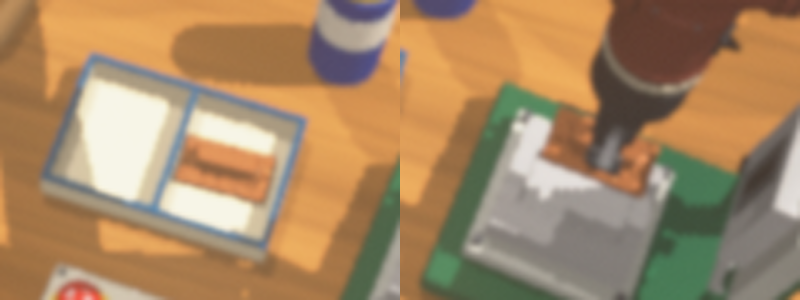

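The pull is lifted level out of the die (right crop (600,150)), and the left compartment of the box is empty. I carry it over.

```bash
python3 -m crank '[[-6,-0.2,-1,0,0,0,-1],[-35.1,-1.4,-1,0,0,1.494,-1],[-35.1,-1.4,-1,0,0,1.494,-1],[-35.1,-1.4,-1,0,0,1.494,-1],[-35.1,-1.4,-1,0,0,1.494,-1],[-35.1,-1.4,-1,0,0,1.494,-1],[-35.1,-1.4,-1,0,0,1.494,-1],[-35.1,-1.4,-1,0,0,1.494,-1],[-35.1,-1.4,-1,0,0,1.494,-1],[-35.1,-1.4,-1,0,0,1.494,-1],[-35.1,-1.4,-1,0,0,1.494,-1],[-35.1,-1.4,-1,0,0,1.494,-1]]'
python3 - <<'E'
from h import *
delta([.528,-.099,.13],-.8)
b=shot('scene','s5.png')[:,:,::-1]
E
```

```text
time: 12.38
tool_pos: [0.5282, -0.099, 0.2713]
orientation: [-179.9, 0.3, -0.7]
wrist_force: [0.4, 0.3, -2.1]
finger_gap: 0.0172
grip_force: 50.3
t 12.38 at [ 0.5282 -0.099   0.2713] [-179.94    0.28   -0.69] F [ 0.41  0.32 -2.11] gap 0.0172
shift cm [ 0.05  0.02 14.13] turn [-0.001  0.005  0.002]
```

```bash
python3 -m crank '[[0,0,4,0,0.005,0,-1],[0,0,9,0,0.005,0,-1],[0,0,13,0,0.005,0,-1],[0,0,15.5,0,0.005,0,-1],[0,0,16.8,0,0.005,0,-1],[0,0,17.3,0,0.005,0,-1],[0,0,17.6,0,0.005,0,-1],[0,0,17.6,0,0.005,0,-1]]'
python3 - <<'E'
from h import *
delta([.528,-.099,.0885],-.8)
a=shot('top','t6.png')[:,:,::-1];b=shot('scene','s6.png')[:,:,::-1]
r=lambda i:cv2.resize(i,(400,300),interpolation=cv2.INTER_CUBIC)
cv2.imwrite('pics/z6.png',np.hstack([r(b[190:280,240:360]),r(a[180:270,220:340])]))
E
```

```text
time: 13.42
tool_pos: [0.5281, -0.0991, 0.0965]
orientation: [-180.0, -0.1, -0.8]
wrist_force: [0.6, 0.3, -0.4]
finger_gap: 0.0168
grip_force: 50.3
t 13.43 at [ 0.5281 -0.0991  0.0965] [-1.7997e+02 -1.1000e-01 -8.1000e-01] F [ 0.61  0.31 -0.38] gap 0.0168
shift cm [-0.01 -0.01  0.8 ] turn [-0.    -0.002 -0.   ]
```

View pics/z6.png

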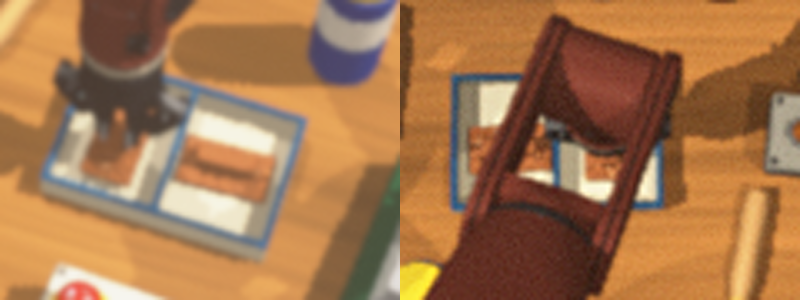

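The pull hangs centred in the empty compartment, lengthways (left crop (115,160)). I lower it the last millimetres.

```bash
python3 -m crank '[[0,0,0.4,0,0,0,-1],[0,0,0.6,0,0,0,-1],[0,0,0.7,0,0,0,-1],[0,0,0.8,0,0,0,-1],[0,0,0.8,0,0,0,-1]]'
```

```text
time: 14.15
tool_pos: [0.5276, -0.0989, 0.088]
orientation: [-179.9, -0.0, -0.8]
wrist_force: [-2.2, 0.8, 4.5]
finger_gap: 0.0171
grip_force: 51.2
```

```bash
python3 -m crank '[[0,0,0,0,0,0,-0.4],[0,0,0,0,0,0,-0.2],[0,0,0,0,0,0,0],[0,0,0,0,0,0,0],[0,0,-1,0,0,0,0],[0,0,-3,0,0,0,0],[0,0,-6,0,0,0,0],[0,0,-12,0,0,0,0],[0,0,-18,0,0,0,0],[0,0,-24,0,0,0,0],[0,0,-24,0,0,0,0],[0,0,-24,0,0,0,0]]'
python3 - <<'E'
from h import *
delta([.5155,-.4118,.25],106.5)
a=shot('top','t7.png')[:,:,::-1];b=shot('scene','s7.png')[:,:,::-1]
comps('scene',b,(250,205,292,250),brn,.015,'pull',30)
r=lambda i:cv2.resize(i,(400,300),interpolation=cv2.INTER_CUBIC)
cv2.imwrite('pics/z7.png',np.hstack([r(b[190:280,240:360]),r(a[180:270,220:340])]))
E
```

```text
time: 15.65
tool_pos: [0.5272, -0.099, 0.3279]
orientation: [-180.0, -0.1, -0.8]
wrist_force: [0.7, 0.2, -0.8]
finger_gap: 0.0428
grip_force: 0.0
t 15.65 at [ 0.5272 -0.099   0.3279] [-1.7996e+02 -7.0000e-02 -8.1000e-01] F [ 0.73  0.19 -0.84] gap 0.0428
shift cm [-0.74 31.3   7.77] turn [ 1.000e-03 -2.000e-03 -1.873e+00]
pull scene [250, 205, 42, 45, 286] mean [ 0.5115 -0.163 ] rect 0.5117 -0.1524 0.098 0.191 69.5
pull scene [264, 220, 23, 27, 385] mean [ 0.5324 -0.0994] rect 0.5317 -0.0995 0.051 0.087 88.9
```

View pics/z7.png

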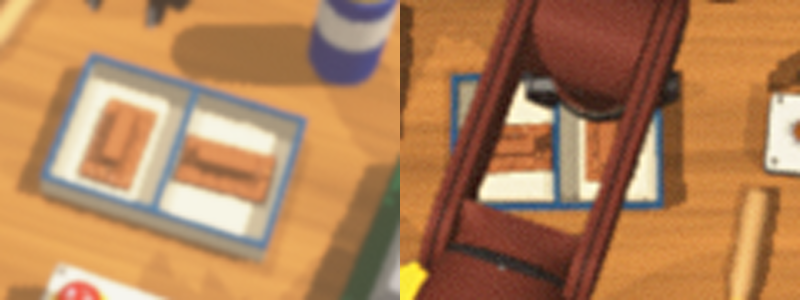

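The pull lies flat and lengthways at (0.532, -0.0995), released. Now back to the stop for the turn.

```bash
python3 -m crank '[[-0.7,31.3,0,0,0,-1.873,0.45],[-0.7,31.3,0,0,0,-1.873,0.45],[-0.7,31.3,0,0,0,-1.873,0.45],[-0.7,31.3,0,0,0,-1.873,0.45],[-0.7,31.3,0,0,0,-1.873,0.45],[-0.7,31.3,0,0,0,-1.873,0.45],[-0.7,31.3,0,0,0,-1.873,0.45],[-0.7,31.3,0,0,0,-1.873,0.45],[-0.7,31.3,0,0,0,-1.873,0.45],[-0.7,31.3,0,0,0,-1.873,0.45],[-0.7,31.3,0,0,0,-1.873,0.45],[-0.7,31.3,0,0,0,-1.873,0.45]]'
python3 -m crank '[[0,0,6,0,0,0,0.45],[0,0,12,0,0,0,0.45],[0,0,12,0,0,0,0.45],[0,0,12,0,0,0,0.45]]'
python3 - <<'E'
from h import *
delta([.5155,-.4118,.139],106.5)
b=shot('scene','s8.png')[:,:,::-1]
cv2.imwrite('pics/z8.png',cv2.resize(b[150:225,150:250],(800,600),interpolation=cv2.INTER_CUBIC))
E
```

```text
time: 17.25
tool_pos: [0.5157, -0.4117, 0.3261]
orientation: [-180.0, -0.1, 106.3]
wrist_force: [0.3, 0.4, 0.4]
finger_gap: 0.0615
grip_force: 0.0
time: 17.75
tool_pos: [0.5168, -0.4126, 0.2096]
orientation: [179.9, 0.1, 106.4]
wrist_force: [-0.4, -0.4, 0.4]
finger_gap: 0.0621
grip_force: 0.0
t 17.75 at [ 0.5168 -0.4126  0.2096] [1.7989e+02 8.0000e-02 1.0644e+02] F [-0.4  -0.43  0.42] gap 0.0621
shift cm [ 0.12 -0.11  7.06] turn [ 0.002  0.001 -0.001]
```

View pics/z8.png

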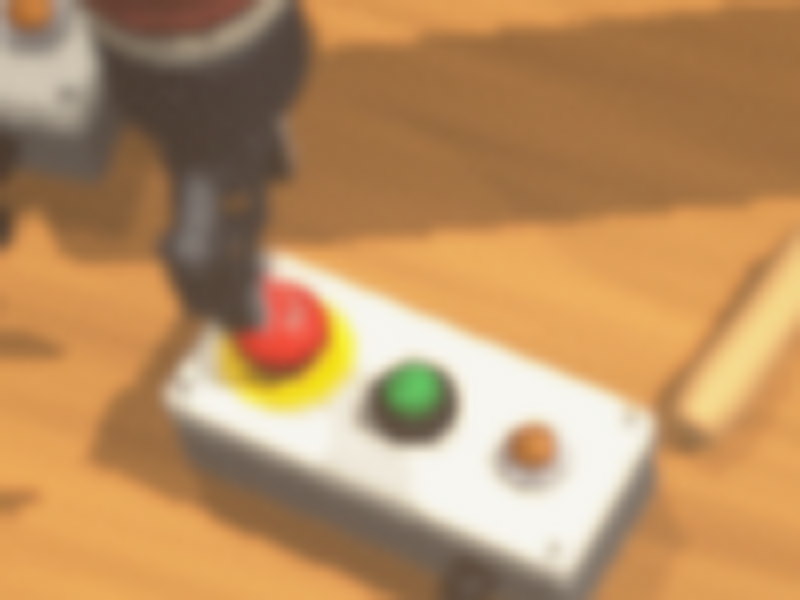

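The fingers hang above the head (crop (285,325)), clear of the green button. I go down and close.

```bash
python3 -m crank '[[0.1,-0.1,3,0,0,0,0.45],[0.1,-0.1,4.5,0,0,0,0.45],[0.1,-0.1,5.5,0,0,0,0.45],[0.1,-0.1,6.2,0,0,0,0.45],[0.1,-0.1,6.7,0,0,0,0.45],[0.1,-0.1,7,0,0,0,0.45],[0.1,-0.1,7,0,0,0,0.45]]' 25
python3 -m crank '[[0,0,0,0,0,0,0.2],[0,0,0,0,0,0,0],[0,0,0,0,0,0,-0.3],[0,0,0,0,0,0,-0.3],[0,0,0,0,0,0,-0.3]]'
```

```text
time: 18.68
tool_pos: [0.5148, -0.4111, 0.1373]
orientation: [180.0, -0.0, 106.5]
wrist_force: [-0.1, -0.3, 0.0]
finger_gap: 0.0622
grip_force: 0.0
time: 19.3
tool_pos: [0.5132, -0.4119, 0.1379]
orientation: [-179.9, -0.1, 106.5]
wrist_force: [-9.2, 0.0, 4.8]
finger_gap: 0.0385
grip_force: 24.6
```

```bash
python3 -m crank '[[0,-0.2,0,0,0,0,-0.3],[0,-0.2,0,0,0,0.12,-0.3],[0,-0.2,0,0,0,0.24,-0.3],[0,-0.2,0,0,0,0.36,-0.3],[0,-0.2,0,0,0,0.48,-0.3],[0,-0.2,0,0,0,0.6,-0.3],[0,-0.2,0,0,0,0.72,-0.3],[0,-0.2,0,0,0,0.78,-0.3],[0,-0.2,0,0,0,0.78,-0.3]]'
python3 -c "
from h import *
s=observe();print(s['ft_torque'],s['finger_gap'])"
```

```text
time: 20.42
tool_pos: [0.5138, -0.4122, 0.1388]
orientation: [179.8, -0.0, 61.8]
wrist_force: [1.7, 0.4, 4.8]
finger_gap: 0.0388
grip_force: 24.6
[ 0.01533405 -0.32509982  0.10925849] 0.038757155185726914
```

```bash
python3 -m crank '[[0,0,0,0,0,0,0],[0,0,0,0,0,0,0.45],[0,0,0,0,0,0,0.45],[0,0,0,0,0,0,0.45],[0,0,-2,0,0,0,0.45],[0,0,-5,0,0,0,0.45],[0,0,-10,0,0,0,0.45],[0,0,-16,0,0,0,0.45],[0,0,-22,0,0,0,0.45],[0,0,-22,0,0,0,0.45],[0,0,-22,0,0,0,0.45]]'
python3 - <<'E'
from h import *
b=shot('scene','s9.png')[:,:,::-1]
for f in('scene0.png','s2.png','s9.png'):
    im=cv2.imread('pics/'+f).astype(float)[176:206,172:200]
    m=((im[...,2]>1.9*im[...,1])&(im[...,2]>90)&(im[...,0]>.6*im[...,1]))
    v,u=np.nonzero(m); print(f,m.sum(),u.mean()+172,v.mean()+176,v.min()+176,v.max()+176)
comps('scene',b,(250,205,292,250),brn,.015,'pull',100)
cv2.imwrite('pics/z9.png',cv2.resize(b[140:260,140:300],(800,600),interpolation=cv2.INTER_CUBIC))
E
```

```text
time: 21.8
tool_pos: [0.5127, -0.4119, 0.3588]
orientation: [179.9, -0.0, 61.8]
wrist_force: [0.4, -0.8, -0.3]
finger_gap: 0.0617
grip_force: 0.0
scene0.png 74 184.09459459459458 189.78378378378378 184 194
s2.png 70 184.57142857142858 190.67142857142858 186 195
s9.png 77 184.16883116883116 189.93506493506493 184 195
pull scene [250, 205, 42, 45, 320] mean [ 0.5042 -0.1604] rect 0.515 -0.1197 0.16 0.135 19.2
pull scene [264, 220, 23, 27, 390] mean [ 0.5323 -0.0991] rect 0.5314 -0.0994 0.052 0.088 89.4
```

View pics/z9.png

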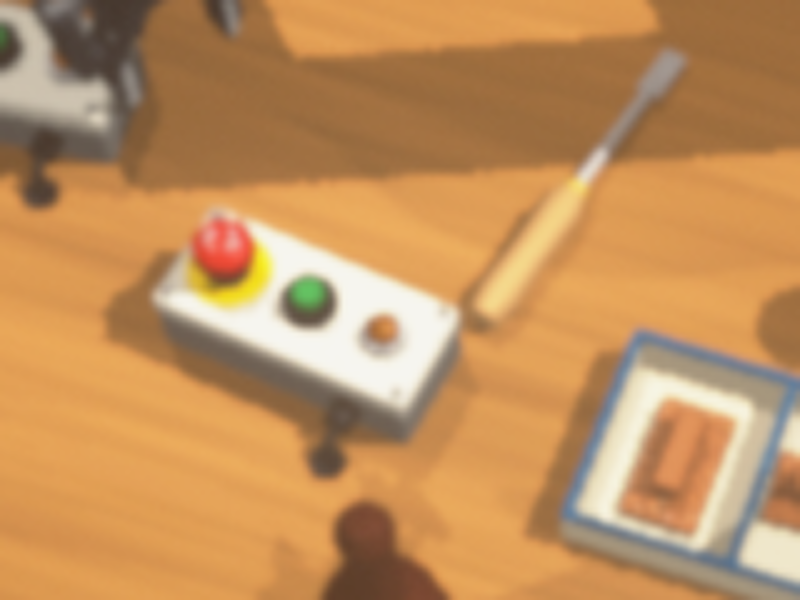

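The mushroom (crop (222,248)) is back at its starting image position, so it is out. The pull rests in its compartment (crop (678,465)) and the arm is clear. I hand in.

```bash
python3 -c "
from bench import close_job
print(close_job())"
```

```text
the job is handed in; nothing more can be done
None
```

The job is handed in, with no verdict returned: the last pictures show the stop sprung out and the pull flat, rib up and lengthways in the empty compartment, about 5 mm from its middle; the robot was clear and the clock near 22 s of the 72 s allowed.

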